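Lock the bayonet filler cap on the hydraulic power pack and hold it

TASK

Close the filler neck of the hydraulic power pack: pick up the filler cap by its finger bar, set its two lugs through the notches of the neck, press it down against the spring, turn it a quarter turn clockwise (from above) to its stop, and ease off so that the spring lifts the lugs into their lock pockets. Finish while still holding the locked cap by its bar: do not let go, a workmate fits the locking clip next. Leave the other things on the bench alone.

Things in the scene. Friction and masses are not known exactly. Their poses are not given: they have to be found in the camera images.
- cap_center (a point): Centre of the aluminium filler cap (about 0.2 kg, 54.5 mm high), half-way up, 27 mm above its underside; z is its axis, up, x along its bar and lugs. It starts upright on the bench, on its stem. From below: 34 mm stem with two lugs, soft rubber seal, knurled head 68 mm across and 8 mm thick (underside 16.5 mm, top 24.5 mm above the cap's underside), finger bar. Same after a half turn.
- cap_bar (a point): Centre of the cap's upright finger bar, the place to grip: 48 mm long (along x), 14 mm wide (along y, grip across this), 30 mm high, standing on the head; 39.5 mm above the cap's underside. Axes as cap_center.
- filler_cap: The whole cap: origin at the centre of its underside, axes as cap_center. At the foot of the stem (3 mm bevel) are two opposite lugs, along +x and -x, exactly under the ends of the bar: they reach 24 mm from the axis, are 10 mm wide and 5 mm thick, undersides flush with the cap's underside.
- power_pack: Fixed power pack: grey tank 210 x 150 mm, lid 130 mm above the bench, then in line along its y an aluminium manifold with gauge and a blue motor (tops up to 170 mm). Origin on the bench below the filler neck; x across the tank, y along it to the motor. Neck: steel tube 60 mm across, 35 mm tall, 85 mm from the tank's free end.
- neck_mouth (a point): Centre of the neck's top face, 165 mm above the bench; z up, x, y as power_pack. Its ring has a hole 38 mm across, two notches 14 mm wide along +x and -x reaching 26 mm from the axis, for the lugs. Lugs can turn once the cap's underside is over 13 mm below this face; the head meets the ring at 16.5 mm (15 is good). They turn only clockwise from above, to a solid stop at 91 degrees (bar along y).
- neck_seat (a joint): Travel (m) of the sprung seat inside the neck: 0 = up, 4 mm below the neck's top face; grows as the cap's foot presses it. Spring about 4 N at 0, 8 N at 0.005, 11 N at 0.009 (lugs clear the ring), 13 N at 0.0125 (head on ring). At the stop, pockets 4 mm deep in the ring's underside take the lugs: eased off, the cap rises to underside 9 mm below the top face (0.005) = locked.
- tool_holder: Bystander: upright steel milling tool holder, 46 mm across, 100 mm high; origin at its foot.
- spanner: Bystander: open-ended spanner, 150 mm long, lying flat.
- parts_cup: Bystander: clear plastic cup, 72 mm across, 75 mm high; origin at its foot.

How it is judged (in metres and radians):
On the way, in this order (a step that is already met when the one before it is completed fails the run):
1. the cap is pressed fully in, its lugs through the notches and below the ring (value of joint neck_seat above 0.0085 m and z of filler_cap in the frame of neck_mouth below -0.0115 m and horizontal distance between cap_center and neck_mouth below 0.005 m and angle between the x axis of cap_center and the x axis of neck_mouth, either way round below 0.4 rad), for 0.05 s.
2. the cap is turned a quarter turn to its stop (value of joint neck_seat above 0.003 m and horizontal distance between cap_center and neck_mouth below 0.005 m and angle between the x axis of cap_center and the y axis of neck_mouth, either way round below 0.2 rad), for 0.1 s.
At the end, for the whole second after the job is handed in: The cap is upright in the neck, turned to within 0.2 rad of a full quarter turn (bar along the tank), its lugs up in the lock pockets (underside 7 to 11.2 mm below the top face of the neck) with the seat spring pressing on it, and the gripper still grips it with more than 2 N, at rest (all of step 2 and z of filler_cap in the frame of neck_mouth between -0.0112 and -0.007 m and angle between cap_center's own z axis and vertical below 0.1 rad and contact force between the fingers and filler_cap above 2 N and linear speed of filler_cap below 0.02 m/s); the arm keeps its last pose, push and grip.
It fails at once if a bystander is shifted by more than 30 mm (distance of any of tool_holder, spanner, parts_cup from where it was at the start of the episode above 0.03 m).
It fails at once if a bystander is knocked over (angle between any of tool_holder, parts_cup's own z axis and vertical above 0.6 rad).
It also fails if it takes over 48 s, if anything falls off the work surface, if the arm or the gripper's body presses on something with over 40 N, if the wrist force passes 120 N, or if a joint passes its speed limit or range.

ROBOT

A 6-joint arm with a two-finger parallel gripper is mounted at the origin on the work surface. World frame = base frame: x ahead of the robot, y to its left, z up, the work surface at z = 0. Lengths are in mm, angles in rad, forces in N, time in s.
With the tool pointing down it reaches from about 275 to 825 mm from the base axis. Payload 4.9 kg.
Tool frame: the origin (TCP) lies at the very end of the fingers, on their centre line; the grasp point (between the pads) lies 19 mm behind it; z points along the fingers, y is the direction in which the jaws open and shut (so a half turn about z gives the same grasp; the last joint's range is limited). The gripper opens to 85 mm and grips with 20 to 120 N. Pads are 22 mm wide; open, the fingers measure 114 mm over their backs; the gripper's body (76 mm by 85 mm) begins 54 mm behind the grasp point. The pads swing forward as they close: fully open they stand 13 mm farther back than shut.
Start: joints at [-1.254, 0.326, -0.193, 1.052, 0, 1.437], TCP at [239.641, -495.066, 197.481] pointing down, gripper open.
Joint ranges: [-2.65, 2.65], [-0.97, 1.79], [-1.3, 1.35], [-1.93, 2.1], [-1.47, 1.37], [-3.14, 3.14]. Speed limits (rad/s): [2.57, 2.57, 3.14, 3.14, 3.14, 3.14].

INTERFACE

Orientations are given as [roll, pitch, yaw] about the fixed x, y, z axes, in that order (R = Rz(yaw) Ry(pitch) Rx(roll)).
In Python, from bench import bot, solve_ik, imaging gives the robot as it stands. Calls block until the motion is done:
- bot.move_ptp(position, orientation): joint-space move of the TCP to a pose.
- bot.movel(position, rot=None, max_speed=150, threshold=None): straight line of the TCP; rot=None keeps the orientation; max_speed is the mean speed in mm/s. With threshold (N) it stops when the force on the tool has changed by that much, and returns True; else False.
- bot.move_j(angles): joint-space move.
- bot.grip(opening, effort=None): opening from 0.0 (shut) to 1.0 (fully open); effort is the grip in N (None keeps the last); returns when the fingers have stopped.
- bot.dwell(seconds).
- solve_ik(position, orientation): joint angles nearest the present ones, or None.
- bot.get_state(): the state.
- imaging.capture(name): name is "side" or "top" or "wrist"; returns the picture (400x640x3 uint8, blue, green, red); there is no depth.
- imaging.camera_model(name): a dict with "K" (3x3 intrinsics, pixels), "position" and "rotation" of the camera in the world. Camera axes: x right, y up, looking along -z (the intrinsics and any distortion apply to the point x, -y, -z); pixel columns grow to the right and rows downward; lengths in mm; the calibration is good to about 2 mm. A picture is of the moment at which its call begins: read the wrist's pose just before it. camera_model takes no time and is no camera call; for the wrist camera it gives the pose at the moment of the call.
A pose or a line that the arm cannot do raises bot.IKError and nothing moves.
- bot.sign_off(): hands the job in, once; it reports no verdict.
The state is a dict: "t": time; "qpos": joint angles; "joint_velocities": joint speeds; "effort": joint torques, N m; "tcp_pos": TCP position; "orientation": TCP orientation; "contact_force": force on the tool from outside, world axes, zero at the start; "wrist_torque": the same for the moment, N m; "opening": opening from 0.0 (shut) to 1.0 (fully open).
Only numpy, scipy, OpenCV 4.12 (cv2) and the standard library are available. Lean on these libraries where they do the work, as an engineer would, in place of code of your own. Each camera call takes 0.05 s, during which the arm holds its last target. There are 200 camera calls.

## Working session

There is one attempt and no reset: what is moved stays moved. The work goes in short steps, each a Python script; the robot and the scene stay as the last script left them, time stands still between calls to the robot, and variables do not carry over. Pictures are saved under pics/ and viewed, about 8 in all and at most 12, crops included, and the job is handed in when it is done.

```bash
mkdir -p pics; ls
python3 - <<'E'
from bench import bot, solve_ik, imaging
import cv2, numpy as np
np.set_printoptions(precision=4,suppress=True)
for n in ("top","side","wrist"):
    m=imaging.camera_model(n); print(n,m)
    cv2.imwrite(f"pics/{n}0.png",imaging.capture(n))
print(bot.get_state())
a=cv2.imread("pics/top0.png");b=cv2.imread("pics/side0.png")
E
```

```text
pics
top {'K': array([[419.5142,   0.    , 323.7315],
       [  0.    , 419.5142, 201.1916],
       [  0.    ,   0.    ,   1.    ]]), 'position': array([ 366.0882, -145.1388, 1066.4503]), 'rotation': array([ 0.1612,  0.0311, -1.5871])}
side {'K': array([[361.3131,   0.    , 326.7275],
       [  0.    , 361.3131, 197.4123],
       [  0.    ,   0.    ,   1.    ]]), 'position': array([384.9315, 408.9508, 634.4414]), 'rotation': array([ 0.809 ,  0.0172, -2.8565])}
wrist {'K': array([[310.3862,   0.    , 316.3289],
       [  0.    , 310.3862, 200.8803],
       [  0.    ,   0.    ,   1.    ]]), 'position': array([ 298.8659, -466.0834,  372.573 ]), 'rotation': array([-0.2649,  0.002 , -1.1204])}
{'t': 0.15, 'qpos': array([-1.2542,  0.3268, -0.1933,  1.052 ,  0.    ,  1.4366]), 'joint_velocities': array([ 0.001 , -0.0042,  0.0029, -0.0009, -0.0008, -0.    ]), 'effort': array([  0.0012, -44.3704,  26.2665,   0.0104,  -0.0001,  -0.    ]), 'tcp_pos': array([ 239.485 , -494.6175,  196.879 ]), 'orientation': array([-3.1403, -0.0002,  0.4507]), 'contact_force': array([ 0.0465,  1.0386, -0.2737]), 'wrist_torque': array([ 0.0174, -0.0245,  0.0073]), 'opening': 0.9978172245076021}
```

View pics/top0.png

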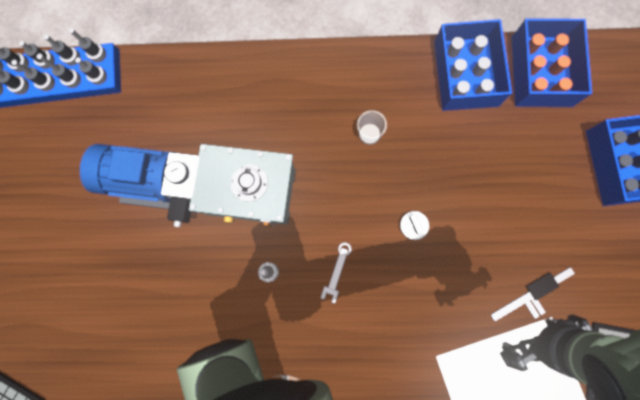

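View pics/side0.png

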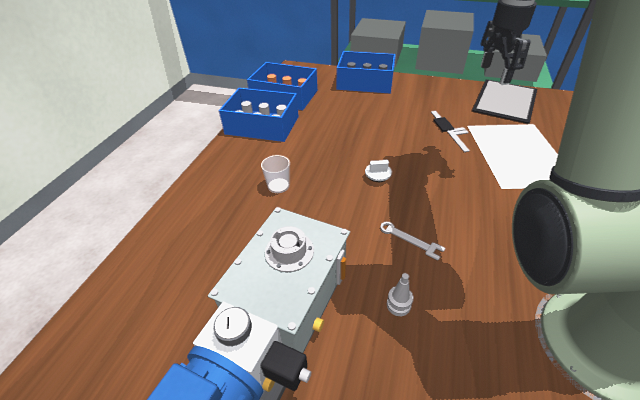

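The top view shows the cap at about (414,225), the neck at (248,182), and the tank lid corners at (202,145), (293,154), (285,222) and (192,212). In the side view the cap is at (378,172) and the neck at (289,240). I'll cast rays from both views to get a first estimate.

```bash
cat > h.py <<'E'
from bench import bot, solve_ik, imaging
import cv2, numpy as np
from scipy.spatial.transform import Rotation as Ro
np.set_printoptions(precision=3,suppress=True)
def ray(m,px):
    d=np.linalg.inv(m["K"])@[px[0],px[1],1]; d=d*[1,-1,-1]
    return np.array(m["position"]),Ro.from_euler('xyz',m["rotation"]).as_matrix()@d
def onz(m,px,z):
    p,d=ray(m,px); return p+d*(z-p[2])/d[2]
def proj(m,P):
    c=Ro.from_euler('xyz',m["rotation"]).as_matrix().T@(np.array(P)-m["position"])*[1,-1,-1]
    u=m["K"]@c; return u[:2]/u[2]
def tri(r1,r2):
    A=np.c_[r1[1],-r2[1]]; s=np.linalg.lstsq(A,r2[0]-r1[0],rcond=None)[0]
    a=r1[0]+s[0]*r1[1]; b=r2[0]+s[1]*r2[1]; return (a+b)/2,np.linalg.norm(a-b)
E
python3 - <<'E'
from h import *
t=imaging.camera_model("top");s=imaging.camera_model("side")
print("neck",onz(t,(248,182),165),onz(s,(289,240),165),tri(ray(t,(248,182)),ray(s,(289,240))))
print("cap",onz(t,(414.5,225.5),24.5),onz(s,(378,173),24.5))
c=[onz(t,p,130)[:2] for p in [(202,145),(293,154),(285,222),(192,212)]]
print(c,[np.linalg.norm(c[i]-c[i-1]) for i in range(4)])
im=cv2.imread("pics/top0.png");cr=[im[205:245,394:434],im[160:200,228:268]]
cv2.imwrite("pics/crop0.png",cv2.resize(np.hstack(cr),None,fx=10,fy=10,interpolation=cv2.INTER_CUBIC))
E
```

```text
neck [559.635  47.047 165.   ] [563.099  55.066 165.   ] (array([563.645,  49.21 , 157.178]), np.float64(4.622438320630602))
cap [ 470.28  -339.366   24.5  ] [ 471.214 -326.301   24.5  ]
[array([657.842, 163.695]), array([630.826, -49.227]), array([473.282, -30.464]), array([500.353, 181.817])] [np.float64(158.52818279661415), np.float64(214.62918779032097), np.float64(158.65745115276354), np.float64(213.999462329312)]
```

View pics/crop0.png

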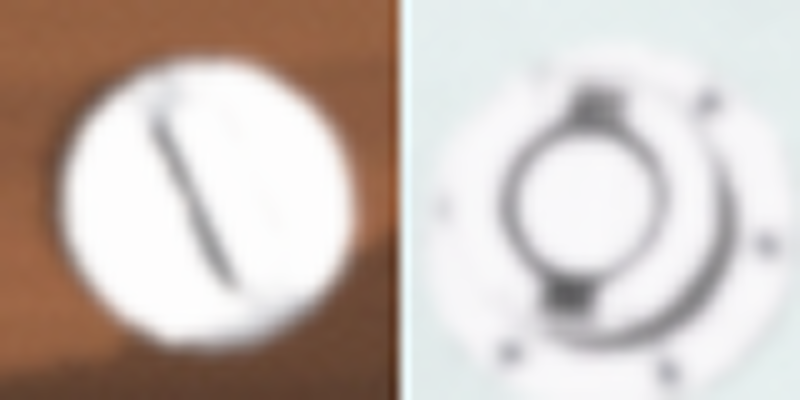

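The crop shows the bar's shadowed side running from (155,120) to (235,290), which puts the bar at about 25° in the world. The notches are at (598,108) and (568,296), so their centre is at top pixel (246.3,180.2) and the notch line is at about -8°, which agrees with the tank edges (-7.2°). Next I'll go above the cap for a close look.

Run:
```python
from h import *
t=imaging.camera_model("top")
print("neck",onz(t,(246.3,180.2),165))
print(solve_ik([470,-336,130],[np.pi,0,0.44-np.pi]),solve_ik([562,49,215],[np.pi,0,3.016]),solve_ik([562,49,215],[np.pi,0,3.016-1.59]))
bot.move_ptp([470,-336,130],[np.pi,0,0.44-np.pi])
m=imaging.camera_model("wrist");im=imaging.capture("wrist");cv2.imwrite("pics/w1.png",im)
np.save("w1.npy",m,allow_pickle=True)
s=bot.get_state();print(s["t"],s["tcp_pos"],s["orientation"],s["qpos"],m["position"],m["rotation"],proj(m,[470,-336,54.5]))
```

```text
neck [563.782  50.877 165.   ]
[-0.748  0.429 -0.22   0.922  0.    -1.188] [-0.044  0.342 -0.124  1.104  0.     0.082] [-0.044  0.342 -0.124  1.104  0.     1.672]
2.4417 [ 469.865 -336.294  130.075] [-3.141  0.    -2.702] [-0.749  0.429 -0.22   0.922 -0.    -1.188] [ 410.277 -364.275  305.858] [-0.263 -0.     2.01 ] [316.494 199.189]
```

View pics/w1.png

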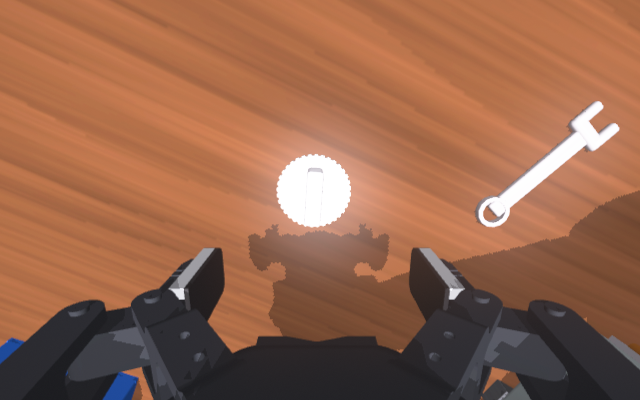

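The wrist view shows the knurled head centred at about (314,190) with the bar nearly upright in the image, roughly (316,170) to (313,225). I'll fit the head numerically and enlarge the crop for the bar angle.

Run:
```python
from h import *
m=np.load("w1.npy",allow_pickle=True).item()
im=cv2.imread("pics/w1.png");hsv=cv2.cvtColor(im,cv2.COLOR_BGR2HSV)
mask=((hsv[...,1]<60)&(hsv[...,2]>150)).astype(np.uint8);mask[:, :250]=0;mask[:,380:]=0;mask[240:]=0
c=max(cv2.findContours(mask,0,2)[0],key=cv2.contourArea)
(x,y),r=cv2.minEnclosingCircle(c);print("circ",x,y,r,cv2.boundingRect(c))
print(onz(m,(x,y),24.5), [onz(m,p,22) for p in ((x-r,y),(x+r,y))])
cr=im[150:232,274:356].astype(float)
cr=np.clip((cr-180)*255/75,0,255).astype(np.uint8)
cv2.imwrite("pics/crop1.png",cv2.resize(cr,(574,574),interpolation=cv2.INTER_CUBIC))
```

```text
circ 313.3650817871094 190.1904754638672 37.42932891845703 (276, 154, 75, 74)
[ 470.532 -338.937   24.5  ] [array([ 485.988, -370.503,   22.   ]), array([ 456.146, -306.919,   22.   ])]
```

View pics/crop1.png

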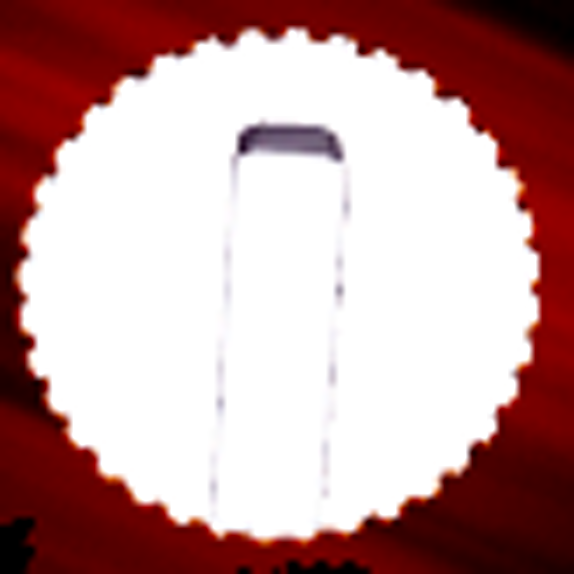

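The crop shows the bar's top edges: left from (237,155) to (212,500), right from (345,160) to (322,520).

Run:
```python
from h import *
m=np.load("w1.npy",allow_pickle=True).item()
P=lambda a,b:onz(m,(274+a/7,150+b/7),54.5)[:2]
L=[P(237,155),P(212,500)];R=[P(344,160),P(322,520)]
for e in (L,R):
    d=e[1]-e[0];print(e,np.degrees(np.arctan2(d[1],d[0])))
n=np.array([-np.sin(.44),np.cos(.44)])
print([n@e[0] for e in L,R],[n@e[1] for e in L,R], n@[470.5,-338.9])
```

```text
File "<stdin>", line 8
    print([n@e[0] for e in L,R],[n@e[1] for e in L,R], n@[470.5,-338.9])
                            ^
SyntaxError: invalid syntax
```

Run:
```python
from h import *
m=np.load("w1.npy",allow_pickle=True).item()
P=lambda a,b:onz(m,(274+a/7,150+b/7),54.5)[:2]
L=[P(237,155),P(212,500)];R=[P(344,160),P(322,520)]
for e in (L,R):
    d=e[1]-e[0];print(e,np.degrees(np.arctan2(d[1],d[0])))
a=np.radians(21);n=np.array([-np.sin(a),np.cos(a)])
print([[n@p for p in e] for e in (L,R)], n@[470.5,-338.9])
```

```text
[array([ 452.292, -352.122]), array([ 492.198, -337.09 ])] 20.640857551333156
[array([ 447.511, -340.547]), array([ 488.829, -323.843])] 22.01277130049569
[[np.float64(-490.82140810753646), np.float64(-491.0887035112488)], [np.float64(-478.3013389767554), np.float64(-477.5136215994821)]] -485.0025268009654
```

Bar angle is 21.3° and the bar centre line agrees with the head centre to 0.6 mm, so the cap is at about (471,-338). Next step: grasp and lift.

Run:
```python
from h import *
y=np.radians(21.3)-np.pi
bot.move_ptp([471,-338.3,75],[np.pi,0,y])
bot.movel([471,-338.3,28],max_speed=60,threshold=15)
print(bot.get_state()["tcp_pos"])
bot.grip(0.0,60)
s=bot.get_state();print(s["t"],s["opening"],s["contact_force"],s["tcp_pos"])
bot.movel([471,-338.3,230],max_speed=200)
neck=np.array([563,50]);yn=3.016
bot.move_ptp([neck[0],neck[1]-0,250],[np.pi,0,yn])
m=imaging.camera_model("wrist");im=imaging.capture("wrist");cv2.imwrite("pics/w2.png",im)
np.save("w2.npy",m,allow_pickle=True)
s=bot.get_state();print(s["t"],s["opening"],s["contact_force"],s["tcp_pos"],s["orientation"],s["qpos"])
print(proj(m,[563,50,165]))
```

```text
[ 471.215 -338.486   28.188]
4.475 -0.0006593079045546103 [-0.493  0.738 -0.144] [ 470.994 -338.305   27.982]
7.1667 0.0009406306059562834 [ 0.19  -0.635  0.387] [563.036  49.025 249.706] [-3.141 -0.     3.015] [-0.044  0.327 -0.057  1.187 -0.     0.083]
[317.361 196.253]
```

View pics/w2.png

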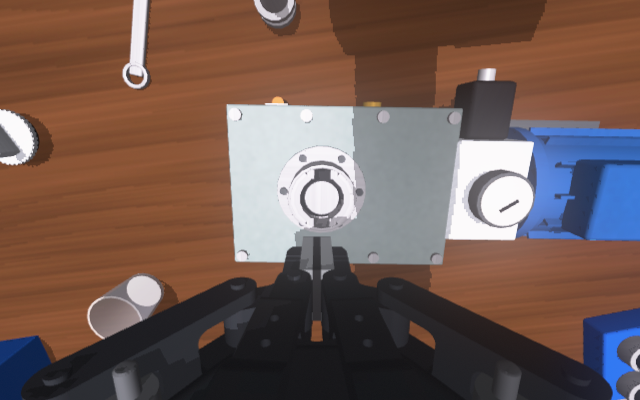

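The gripper reads fully shut, so the cap isn't held. A tilted knurled disc shows at (10,140), which is probably the cap. The neck is at (321,197). I'll look from above and from the side.

Run:
```python
from h import *
t=imaging.capture("top");s=imaging.capture("side")
cv2.imwrite("pics/top1.png",t);cv2.imwrite("pics/side1.png",s)
a=cv2.resize(t[180:270,360:480],(480,360),interpolation=cv2.INTER_CUBIC);b=cv2.resize(s[150:210,340:420],(480,360),interpolation=cv2.INTER_CUBIC)
b=cv2.resize(b,(320,240));a=cv2.resize(a,(480,360))
cv2.imwrite("pics/crop2.png",np.hstack([a,cv2.copyMakeBorder(b,0,120,0,0,0)]))
```

```text
(no output)
```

View pics/crop2.png

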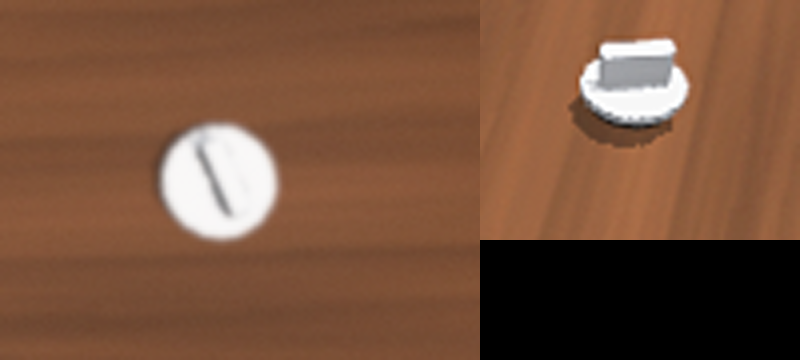

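The cap is still upright, hasn't moved (top pixel 414.5,225.3) and its bar angle is the same. So the jaws closed without catching the bar. I'll check where the fingertips really are against the stated TCP.

Run:
```python
from h import *
m=np.load("w2.npy",allow_pickle=True).item()
for dz in (0,10,19,30,40): print(dz,proj(m,[563.036,49.025,249.706+dz]))
im=cv2.imread("pics/w2.png")
cv2.imwrite("pics/crop3.png",cv2.resize(im[150:350,216:416],(600,600),interpolation=cv2.INTER_CUBIC))
t=imaging.camera_model("top");print("cap",onz(t,(414.5,225.25),24.5))
s=imaging.camera_model("side")
print("cap side", proj(s,[471,-338.3,54.5]),proj(s,[471,-338.3,24.5]),proj(t,[471,-338.3,24.5]))
```

```text
0 [316.118 230.936]
10 [316.094 237.113]
19 [316.071 243.278]
30 [316.039 251.735]
40 [316.006 260.476]
cap [ 470.901 -339.397   24.5  ]
cap side [379.867 161.216] [378.911 170.205] [414.053 225.219]
```

View pics/crop3.png

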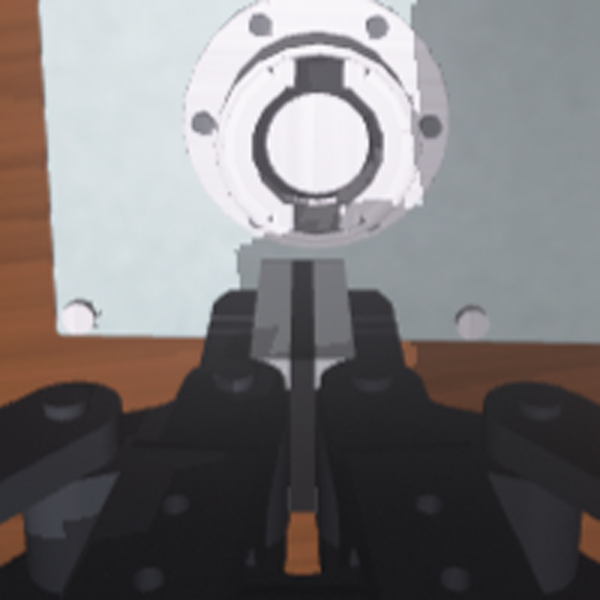

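The fingertips are where the TCP says, so I'll repeat the approach with pictures before and after closing, and without lifting.

Run:
```python
from h import *
y=np.radians(21.3)-np.pi
bot.movel([563,49,265]);bot.grip(1.0)
bot.move_ptp([471,-338.3,90],[np.pi,0,y])
bot.movel([471,-338.3,28],max_speed=80,threshold=15)
P=[]
def snap():
    s=imaging.capture("side")[110:210,300:460];w=imaging.capture("wrist")
    P.append(np.hstack([cv2.resize(s,(400,250),interpolation=cv2.INTER_CUBIC),cv2.resize(w[130:330,160:480],(400,250))]))
    s=bot.get_state();print(s["t"],s["opening"],s["contact_force"],s["tcp_pos"],s["qpos"])
snap();bot.grip(0.0,60);snap()
cv2.imwrite("pics/m1.png",np.vstack(P))
```

```text
10.925 1.00261713208313 [-1.301  0.628  0.37 ] [ 471.488 -338.764   28.685] [-0.75   0.542 -0.328  0.7   -0.    -1.122]
11.7917 -0.0016747690688757207 [-0.086 -0.295 -0.979] [ 471.013 -338.283   27.985] [-0.75   0.543 -0.328  0.7    0.    -1.122]
```

View pics/m1.png

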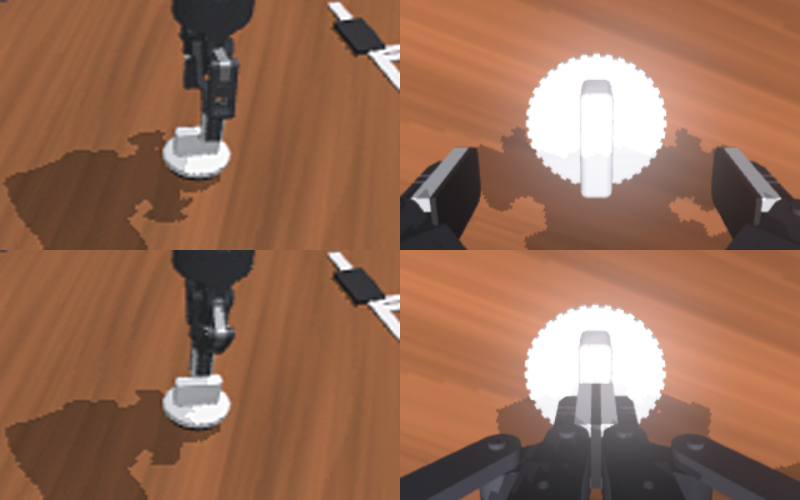

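The montage explains it. With the jaws shut, the fingertips sit just above the bar top, at side pixel (380,160). That is where z≈55 projects, although the reported TCP is z=28. The wrist view also places the tips about 30 mm behind the stated TCP. I'll measure this by touching the bar top gently with the shut tips.

Run:
```python
from h import *
bot.dwell(0.2)
hit=bot.movel([471,-338.3,14],max_speed=15,threshold=4)
s=bot.get_state();print(hit,s["t"],s["contact_force"],s["tcp_pos"])
bot.movel([471,-338.3,34],max_speed=100)
```

```text
True 12.5667 [-0.148  0.671  4.453] [ 470.998 -338.319   20.757]
```

Contact came at reported z=20.8 with the bar top at 54.5, so the real shut tips are 33.7 mm above the stated TCP. I'll regrasp with that correction.

Run:
```python
from h import *
bot.grip(1.0)
hit=bot.movel([471,-338.3,-5.5],max_speed=80,threshold=15)
bot.grip(0.0,70)
s=bot.get_state();print(hit,s["t"],s["opening"],s["contact_force"],s["tcp_pos"])
if s["opening"]>0.08:
    bot.movel([471,-338.3,190],max_speed=250)
    bot.move_ptp([563,49,225],[np.pi,0,3.016])
    m=imaging.camera_model("wrist");im=imaging.capture("wrist");cv2.imwrite("pics/w3.png",im)
    np.save("w3.npy",m,allow_pickle=True)
    s=bot.get_state();print(s["t"],s["opening"],s["contact_force"],s["tcp_pos"],s["orientation"],s["qpos"])
    cv2.imwrite("pics/crop4.png",cv2.resize(im[100:300,216:416],(600,600),interpolation=cv2.INTER_CUBIC))
```

```text
False 14.9417 0.15047014590426602 [0.302 0.112 2.515] [ 471.286 -338.616   -5.155]
17.4083 0.14858660382889954 [-0.427 -0.178 -2.323] [562.961  47.986 224.538] [-3.141 -0.001  3.015] [-0.045  0.339 -0.104  1.128 -0.     0.081]
```

View pics/crop4.png

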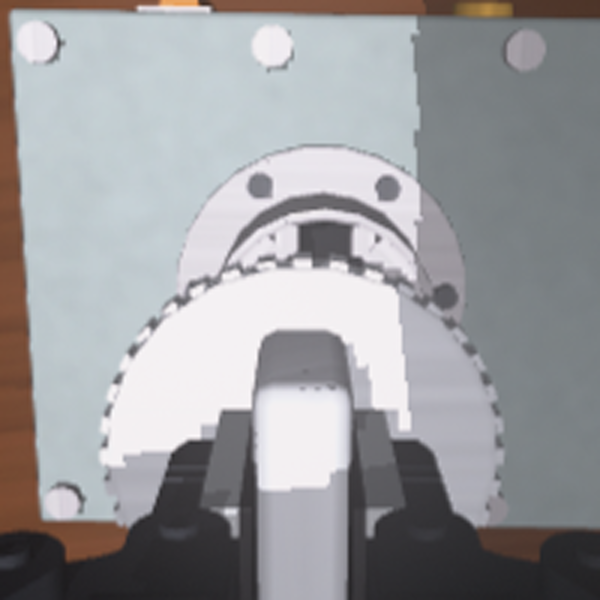

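The cap is held: opening 0.149 and 2.3 N of weight. In the crop the head rim passes about (105,430), (150,330), (310,264), (450,328) and (498,430). In the earlier crop3 the notch outer edges are at (321,57) and (318,232), and the hole sides at (253,143) and (384,143). I'll put both into world coordinates using the same wrist camera.

Run:
```python
from h import *
m2=np.load("w2.npy",allow_pickle=True).item();m3=np.load("w3.npy",allow_pickle=True).item()
N=lambda a,b:onz(m2,(216+a/3,150+b/3),165)[:2]
a,b=N(321,57),N(318,232);c,d=N(253,143),N(384,143)
print("notch",a,b,np.linalg.norm(a-b),(a+b)/2,np.degrees(np.arctan2(*(b-a)[::-1])))
print("hole",c,d,np.linalg.norm(c-d),(c+d)/2)
# top camera estimate of cap->tcp: cap head rim in w3
pts=np.array([onz(m3,(216+x/3,100+y/3),225+5.4+24.5)[:2] for x,y in [(105,430),(150,330),(310,264),(450,328),(498,430)]])
A=np.c_[2*pts,np.ones(5)];s=np.linalg.lstsq(A,(pts**2).sum(1),rcond=None)[0]
print("head c",s[:2],"r",np.sqrt(s[2]+s[:2]@s[:2]))
# wood/lid edges: tank direction via lid long edge in w2 at z=130
e=[onz(m2,p,130)[:2] for p in [(228,104),(462,107),(444,265),(235,263)]]
for i,j in((0,1),(3,2)): v=e[j]-e[i];print(np.linalg.norm(v),np.degrees(np.arctan2(v[1],v[0])))
print(m3["position"],bot.get_state()["tcp_pos"])
```

```text
notch [540.029  57.713] [591.791  50.514] 52.259553404169516 [565.91   54.114] -7.9174412749268885
hole [562.391  35.207] [567.166  72.735] 37.830333951783395 [564.779  53.971]
head c [563.041  48.186] r 33.29106328674915
213.10782923815177 82.03456861754253
217.88502222813375 82.15741507705945
[497.693  56.575 400.266] [562.961  47.986 224.538]
```

The sizes match: notch span 52.3 (should be 52), hole 37.8 (38), head radius 33.3 (34). The tank yaw is -7.9° by both measures. The neck estimate is (565.5,54) from the wrist against (563.8,51) from the top camera, so I'll take one settled close look to decide.

Run:
```python
from h import *
bot.move_ptp([617,45,225],[np.pi,0,3.004]);bot.dwell(0.4)
m=imaging.camera_model("wrist");im=imaging.capture("wrist");cv2.imwrite("pics/w4.png",im)
np.save("w4.npy",m,allow_pickle=True);s=bot.get_state();print(s["t"],s["tcp_pos"],s["contact_force"])
u=proj(m,[565.5,54,165]);print(u);u=u.astype(int);print(u)
cv2.imwrite("pics/crop5.png",cv2.resize(im[u[1]-60:u[1]+60,u[0]-60:u[0]+60],(600,600),interpolation=cv2.INTER_CUBIC))
```

```text
18.1917 [616.716  45.091 225.32 ] [-0.106 -0.336 -1.629]
[318.956 136.855]
[318 136]
```

View pics/crop5.png

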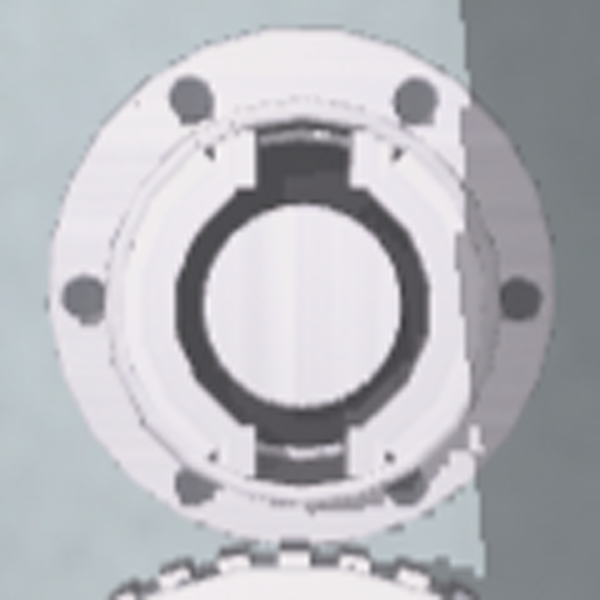

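The close-up shows the hole from x=175 to 430, notch sides at 254 and 352, notch inner corners at y=187 and 428, and outer ends at about 122 and 482. The centre is therefore about (303,305), or wrist pixel (318.6,137.0), within 0.5 px of the projected (565.5,54). The neck position is confirmed.

Run:
```python
from h import *
X,Y,yw=565.4,54.0,3.004
def st(l):
    s=bot.get_state();print(l,round(s["t"],2),s["contact_force"],s["wrist_torque"],s["tcp_pos"],round(s["opening"],3));return s
bot.move_ptp([X,Y,185],[np.pi,0,yw]);bot.movel([X,Y,166],max_speed=50);bot.dwell(0.3);st("above")
h=bot.movel([X,Y,149],max_speed=15,threshold=9);s=st(f"down {h}")
```

```text
above 19.39 [-0.925  0.167 -1.09 ] [ 0.028 -0.056  0.025] [565.587  53.975 166.245] 0.148
down False 20.68 [-2.043  0.591  6.014] [ 0.033  0.588 -0.005] [565.55   53.992 149.823] 0.146
```

It's in past the ring: underside about 10 mm down at about 8 N, which is the spring. Now press to about -15 mm and turn.

Run:
```python
from h import *
X,Y,yw=565.4,54.0,3.004
def st(l):
    s=bot.get_state();print(l,round(s["t"],2),s["contact_force"],s["wrist_torque"],s["tcp_pos"],s["orientation"][2],round(s["opening"],3));return s
h=bot.movel([X,Y,144.8],max_speed=20,threshold=25);bot.dwell(0.3);s=st(f"press {h}")
if not h:
    for a in (30,60,85):
        bot.movel([X,Y,144.8],rot=[np.pi,0,yw-np.radians(a)],max_speed=20) if False else bot.move_ptp([X,Y,144.8],[np.pi,0,yw-np.radians(a)])
        s=st(a)
        if abs(s["wrist_torque"][2])>2.5: print("high torque");break
```

```text
press False 21.33 [-2.524 -0.289  8.639] [ 0.031  0.867 -0.031] [565.554  53.972 146.02 ] 3.004036225614437 0.149
30 21.9 [-0.468 -0.611  8.842] [-0.002  0.213 -0.034] [567.117  53.927 146.551] 2.4801292004059854 0.152
60 22.47 [-0.09  -0.646  8.661] [-0.076  0.114 -0.035] [567.434  53.748 146.67 ] 1.9564835089249537 0.152
85 22.97 [ 0.468 -0.774  8.114] [-0.12   0.049 -0.022] [567.513  53.694 146.68 ] 1.5200293518238888 0.153
```

The torque is low and the opening unchanged, so the cap turned with the gripper. Next I'll finish the turn to the stop, then ease off in steps while watching the vertical force.

Run:
```python
from h import *
X,Y,yw=565.4,54.0,3.004
def st(l):
    s=bot.get_state();print(l,round(s["t"],2),s["contact_force"],s["wrist_torque"],s["tcp_pos"],s["orientation"][2],round(s["opening"],3));return s
R=[np.pi,0,yw-np.radians(91)]
bot.move_ptp([X,Y,144.3],R);bot.dwell(0.4);s=st("stop")
for z in (146,147,148,149,150):
    bot.movel([X,Y,z],max_speed=20);bot.dwell(0.25);s=st(z)
    if s["contact_force"][2]<-3: break
```

```text
stop 23.62 [-2.068 -0.542 10.757] [ 0.082  0.481 -0.041] [566.747  54.032 146.167] 1.4157007608510679 0.152
146 24.12 [-0.295 -0.668  9.383] [ 0.067  0.327 -0.029] [566.73   54.036 147.677] 1.4157640009911896 0.151
147 24.62 [-0.878  0.322  8.102] [0.103 0.269 0.   ] [566.722  54.025 148.494] 1.4157501886925956 0.15
148 25.12 [-0.771  0.021  7.55 ] [ 0.017  0.322 -0.004] [566.714  54.041 149.368] 1.4157602098774498 0.149
149 25.62 [-1.142  0.719  7.019] [ 0.069  0.164 -0.048] [566.751  54.022 150.298] 1.415720544850581 0.148
150 26.12 [1.396 0.661 6.135] [ 0.052 -0.174  0.012] [566.676  54.044 150.873] 1.4157043058128673 0.151
```

Run:
```python
from h import *
X,Y,yw=565.4,54.0,3.004
def st(l):
    s=bot.get_state();print(l,round(s["t"],2),s["contact_force"],s["wrist_torque"],s["tcp_pos"],s["orientation"][2],round(s["opening"],3));return s
for z in (150.5,151,151.5):
    bot.movel([X,Y,z],max_speed=20);bot.dwell(0.3);s=st(z)
    if s["contact_force"][2]<1: break
im=imaging.capture("wrist");cv2.imwrite("pics/w5.png",im)
t=imaging.capture("top");sd=imaging.capture("side")
g=lambda a:cv2.resize(a,(400,300),interpolation=cv2.INTER_CUBIC)
cv2.imwrite("pics/m2.png",np.vstack([np.hstack([g(im[100:300,186:453]),g(sd[180:300,220:380])])]))
```

```text
150.5 26.67 [4.991 1.378 2.311] [ 0.117 -1.24  -0.006] [566.543  54.024 150.868] 1.4157656597918882 0.147
151 27.22 [ 5.475  1.014 -1.556] [ 0.104 -1.51  -0.01 ] [566.502  54.027 150.917] 1.4156952924638515 0.149
```

View pics/m2.png

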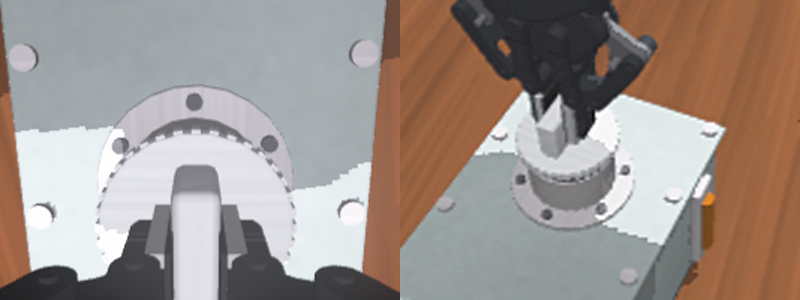

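The last picture shows the cap seated upright on the neck with its bar along the tank, still gripped. On easing off, the height stuck at 150.9 while the force fell from +6 to -1.6 N, so the lugs are caught in the pockets. Handing in.

Run:
```python
from h import *
bot.dwell(0.3);s=bot.get_state();print(s["t"],s["contact_force"],s["tcp_pos"],s["opening"])
bot.sign_off()
```

```text
27.6667 [ 5.508  0.529 -1.419] [566.517  54.026 150.926] 0.14716163245877303
the job is handed in; nothing more can be done
```

The cap is locked in the filler neck and still held by its bar. I handed the job in at 27.7 s; the sign-off gives no verdict.

**What I did:** I gripped the bar, set the lugs through the notches, pressed to about 13.5 mm below the neck's top face, turned 91° clockwise and eased off.

**Last checks:**
- **Lock:** while easing off, the height stopped at underside about 8.7 mm below the top face (9 mm expected). The vertical force fell from +6 N to -1.5 N over the same steps, so the lugs are up in the pockets.
- **Grip and pose:** the opening reads 0.147, which is the bar between the pads. The last picture shows the cap upright with its bar along the tank.

**What failed or disagreed:**
- **First grasp:** it closed on air above the bar, because the real fingertips sit about 34 mm behind the stated TCP. I measured that by touching the bar top and corrected for it. The cap had not moved.
- **Neck position:** the top camera and the wrist camera differed by about 3.5 mm. A second close wrist look agreed with the first, and the cap went in without touching the ring.
- **Turn:** during the turn the TCP drifted about 1 to 2 mm in x, within the 5 mm allowed. A side force of about 5.5 N remains.
- **Press depth:** the arm sagged under the spring, so it reached about 13.5 mm and not the 15 mm I aimed for. The turn was still free.

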